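# Lock a sprung lighting stand down at its transport mark

### The arm

A 7-joint arm with a two-finger parallel gripper is mounted at the origin on the work surface. World frame = base frame: x ahead of the robot, y to its left, z up, the work surface at z = 0. Lengths are in mm, angles in rad, forces in N, time in s.
With the tool pointing down it reaches from about 425 to 1025 mm from the base axis. Payload 9.4 kg.
Tool frame: the origin (TCP) lies on the centre line of the jaws, within the pads' length; the fingertips stand 22 mm ahead of it and the grasp point (between the pads) lies 3 mm ahead of it (r.tip_reach is the z of the fingertips in the tool frame, in mm); z points along the fingers, y is the line along which they close (so a half turn about z gives the same grasp; the last joint's range is limited). The gripper opens to 93 mm and grips with 3 to 60 N. Pads are 15 mm wide; open, the fingers measure 128 mm over their backs; the gripper's body (75 mm by 188 mm) begins 65 mm behind the grasp point.
Start: joints at [-1.191, 0.599, -0.003, 1.599, 0.002, 0.943, -0.08], TCP at [319.785, 650.662, 240.618] pointing down, gripper open.
Joint ranges: [-2.57, 2.57], [-0.35, 1.97], [-1.29, 1.29], [0.11, 2.56], [-1.05, 4.19], [0.11, 1.86], [-2.63, 2.63]. Speed limits (rad/s): [2.22, 2.22, 3.01, 3.01, 3.14, 3.14, 3.14].

### API

Orientations are given as a unit quaternion [x, y, z, w].
In Python, from rig import r, optics, sign_off gives the robot as it stands.
- The arm moves only by the tool move_arm, never from a script. Its argument "motion" is a list of rows, each an object of numbers: "claw": the opening, from 0 (shut) to 1 (fully open); "tx", "ty", "tz": the shift along the tool's x, y, z in m; "yaw": the turn about the tool's z in degrees. A call has 1 to 5 rows; each row is the pose to reach, as a shift and turn from the pose commanded when the call began, along the tool's axes at that moment; what a row does not reach only later rows make up. A row lasts 1/8 s, in which the tool goes at most 62.5 mm and 10.7 degrees, less where a joint would pass 70% of its speed; a pose out of reach is approached as far as the arm can. A call with a gripper value outside its range is refused whole. The fingers move at their own pace and stop on an object; "squeeze" is the grip in N (left out, the last holds). Time passes only in rows, so rows that repeat a pose let the fingers close. It gives the time, the measured TCP pose, the force, the opening and the grip force at its end, in the units of the state.
- r.sense(): the state, without advancing time (a new reading comes with each control period).
- optics.read_camera(name): name is "scene" or "top"; returns the picture (400x640x3 uint8, blue, green, red); there is no depth.
- optics.camera_info(name): a dict with "intrinsics" (3x3 intrinsics, pixels), "k1" (the pictures are not rectified: a ray, as slopes to the right and down, at radius r is drawn at 1 + k1 r^2 times it, then the intrinsics apply), "origin" and "attitude" of the camera in the world. Camera axes: x right, y up, looking along -z (the intrinsics and any distortion apply to the point x, -y, -z); pixel columns grow to the right and rows downward; lengths in mm; the calibration is good to about 2 mm. A picture is of the moment at which its call begins. camera_info takes no time and is no camera call.
- sign_off(): hands the job in; it is judged then, once.
The state is a dict: "clock": time; "joints": joint angles; "dq": joint speeds; "joint_torque": joint torques, N m; "position": TCP position; "tool_rot": TCP orientation; "contact_force": force on the tool from outside, world axes, zero at the start; "moment": the same for the moment, N m; "grip_width": finger opening in mm; "grip_force": force on a finger pad.
Only numpy, scipy, OpenCV 4.12 (cv2) and the standard library are available. Lean on these libraries where they do the work, as an engineer would, in place of code of your own. Each camera call takes 0.05 s, during which the arm holds its last target. There are 200 camera calls.

### The job

One of the three folded lighting stands in the trolley has come back unlocked: its top tube rides up on the cushion spring inside and its red cam lever is open. Take that tube between the fingers, press it down until the lower edge of its yellow band is level with the rim of the collar and, keeping it held there with the lever still open, turn the hand about the tube so that a finger slides the lever clockwise round the collar, fully home against its stop. Finish still gripping the tube at the mark, with the lever home, and leave the things on the bench alone.

Things in the scene. Friction and masses are not known exactly. Their poses are not given: they have to be found in the camera images.
- collar_rim (a point): The unlocked lighting stand, upright and firm in a blue trolley just past the bench's far edge. Point on the axis of its vertical tubes at the top rim of its topmost collar (black, 47 mm diameter; a red cam ring of 53 mm starts 4 mm below the rim), 130 mm above the bench. z up, x along the fully open lever. Nothing on it stands higher than the tube's stud.
- locked_stand1: One of two like stands in the trolley, already locked (tube at its mark, lever closed) and immovable. Origin as collar_rim, on the axis at its top collar's rim; nothing stands higher than 55 mm above it. Axes of stands are about 180 mm apart in a row.
- locked_stand2: The other locked stand, the same.
- top_tube: Unlocked stand's aluminium top tube, upright, 28 mm diameter. Origin on its axis, about 32 mm above the collar rim at rest. Above the origin: bare tube to 37 mm, black cap (29 mm) to 45, brass stud (9 mm) to 55. Presses down on a spring, about 0.2 N per mm (4 to 10 N at the mark), 45 mm or more, and rises when let go. Also turns freely about its axis, so it turns with the hand.
- mark (a point): Length mark: lower edge of the yellow band (7 mm tall) round the top tube, on its axis. Goes with the tube, at most 10 mm above or below the tube's origin, and is about 20 to 45 mm above the collar rim at rest. The tube is at length when this point is level with collar_rim.
- cam_lever (a joint): Red cam lever of the unlocked stand, rad about the tube's axis: 0 = fully open, grows as it slides clockwise (seen from above) round the collar, 0.9 = home against its stop, a small black lug on the collar. Starts at 0 to 0.12. Stiff: stays where it is left, takes about 0.10 N m to move.
- wing (a point): Centre of that lever's wing: a flat red plate standing upright and radially beside the tube, 7 mm thick, 20 to 50 mm from the tube's axis, from 6 mm below to 34 mm above the rim. This point is 35 mm from the axis, 14 mm above the rim. A finger that grips the tube with its tip under 25 mm above the rim meets the wing's flat side as the hand turns about the tube.
- tape_roll: Bystander on the bench: black roll of tape, 110 mm diameter, 48 mm high, lying flat; origin at the centre of its underside.
- wrench: Bystander on the bench: steel wrench, 170 mm long, lying flat along its x axis; origin at its underside.
- spigot: Bystander on the bench: brass spigot, 28 mm diameter, 60 mm high, upright; origin at the centre of its underside.

How it is judged:
By the outcome, as a careful person would: the job done as asked, in the order asked, and still so for the second after the job is handed in, while the arm keeps its last pose, push and grip.
It also fails if it takes over 38 s, if anything falls off the work surface, if the arm or the gripper's body presses on something with over 40 N, if the wrist force passes 120 N, or if a joint passes its speed limit or range.

## Working session

There is one attempt and no reset: what is moved stays moved. The work goes in short steps, Python scripts to look and compute and a tool call to move; the robot and the scene stay as the last step left them, time stands still between calls to the robot, and variables do not carry over. Pictures are saved under pics/ and viewed, at most 12 in all, crops included, and the job is handed in when it is done.

Besides the shell and the picture viewer there is one more tool, called after ">>>" by a JSON object that holds its "api" and its "payload". move_arm: Moves the arm, as the interface text tells. Its arguments: {"type":"object","properties":{"motion":{"type":"array"},"squeeze":{"type":"number"}},"required":["motion"]}

```bash
mkdir -p pics; cat > h.py <<'E'
import numpy as np, cv2
from scipy.spatial.transform import Rotation as R
from rig import r, optics, sign_off
def cam(n):
    c=optics.camera_info(n); A=np.array(c["attitude"],float)
    A=R.from_quat(A).as_matrix() if A.size==4 else A.reshape(3,3)
    return np.array(c["intrinsics"],float),c["k1"],np.array(c["origin"],float),A
def ray(n,uv):
    K,k,o,A=cam(n); d=np.linalg.solve(K,[uv[0],uv[1],1])[:2]; rd=np.hypot(*d); s=rd
    for _ in range(30): s=rd/(1+k*s*s)
    d=d*(s/rd if rd else 1); v=A@np.array([d[0],-d[1],-1]); return o,v/np.linalg.norm(v)
def onz(n,uv,z):
    o,v=ray(n,uv); return o+v*(z-o[2])/v[2]
def proj(n,P):
    K,k,o,A=cam(n); p=A.T@(np.array(P,float)-o); s=np.array([p[0],-p[1]])/-p[2]
    s=s*(1+k*s@s); return (K@[s[0],s[1],1])[:2]
def tri(uv1,uv2):
    (o1,a),(o2,b)=ray("scene",uv1),ray("top",uv2)
    t=np.linalg.lstsq(np.c_[a,-b],o2-o1,rcond=None)[0]; p,q=o1+a*t[0],o2+b*t[1]; return (p+q)/2,np.linalg.norm(p-q)
E
python3 - <<'E'
from h import *
for n in("scene","top"):
    cv2.imwrite(f"pics/{n}0.png",optics.read_camera(n)); print(optics.camera_info(n))
s=r.sense(); print(s); print(R.from_quat(s["tool_rot"]).as_matrix().round(3))
E
```

```text
{'intrinsics': array([[441.80134935,   0.        , 317.19018272],
       [  0.        , 441.80134935, 198.5984162 ],
       [  0.        ,   0.        ,   1.        ]]), 'k1': -0.03240325648313229, 'origin': array([916.99005848, 425.56873295, 776.59085897]), 'attitude': array([0.13710503, 0.32268888, 0.86753443, 0.35278622])}
{'intrinsics': array([[486.70884845,   0.        , 315.56111728],
       [  0.        , 486.70884845, 214.52409979],
       [  0.        ,   0.        ,   1.        ]]), 'k1': 0.019426990566022852, 'origin': array([ 389.77790146,    3.59063172, 1438.04891593]), 'attitude': array([ 0.03617012, -0.02556058, -0.69906336,  0.71368677])}
{'clock': 0.1, 'joints': array([-1.1906845 ,  0.60006256, -0.00253841,  1.60003951,  0.00179042,
        0.94292315, -0.07979567]), 'dq': array([-1.61883877e-03, -2.12119560e-03,  1.74079894e-03, -1.86839479e-03,
        1.15798472e-03,  9.00013652e-04,  6.97843053e-05]), 'joint_torque': array([ 6.63176004e-03, -7.66561818e+01,  1.50264423e+00, -2.52943629e+01,
       -5.23046998e-02,  1.36019831e-02,  8.62028264e-05]), 'position': array([319.61962313, 650.28735714, 239.83748947]), 'tool_rot': array([ 2.26399215e-01,  9.74034334e-01, -7.08316574e-04, -9.89375774e-05]), 'contact_force': array([ 0.12350635, -0.47235205,  1.4432848 ]), 'moment': array([-0.00703144,  0.06602221,  0.00993553]), 'grip_force': 0.0, 'grip_width': 92.88613076421474}
[[-0.897  0.441 -0.001]
 [ 0.441  0.897 -0.001]
 [-0.    -0.001 -1.   ]]
```

View pics/scene0.png

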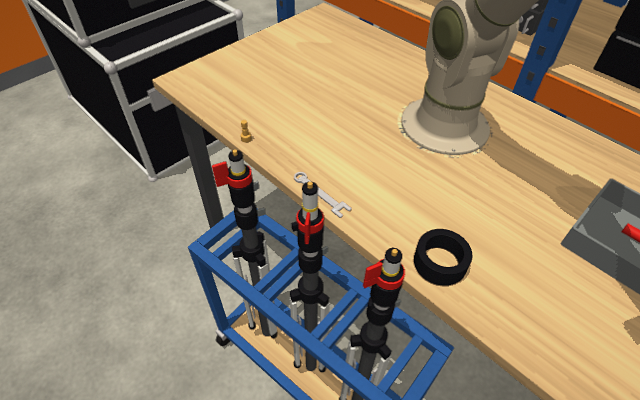

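View pics/top0.png

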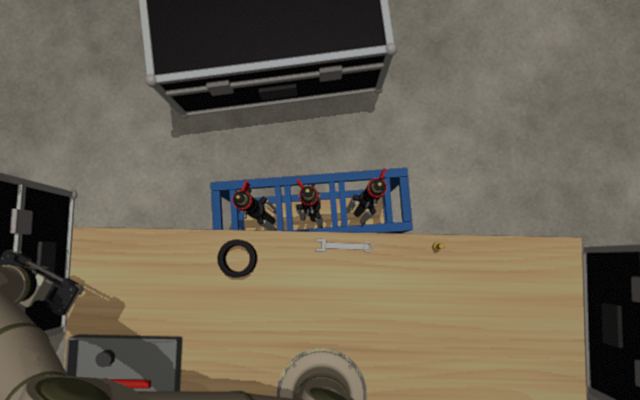

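The middle stand, at scene (310,215) and top (309,193), shows a taller tube and looks like the unlocked one. I'll enlarge both views to check.

```bash
python3 - <<'E'
from h import *
a=cv2.imread("pics/scene0.png")[140:300,200:420]; b=cv2.imread("pics/top0.png")[160:240,220:400]
cv2.imwrite("pics/c1.png",cv2.resize(a[30:110,70:170],None,fx=7,fy=7,interpolation=cv2.INTER_CUBIC))
cv2.imwrite("pics/c2.png",cv2.resize(b[:,:],None,fx=4.4,fy=4.4,interpolation=cv2.INTER_CUBIC))
E
```

```text
(no output)
```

View pics/c1.png

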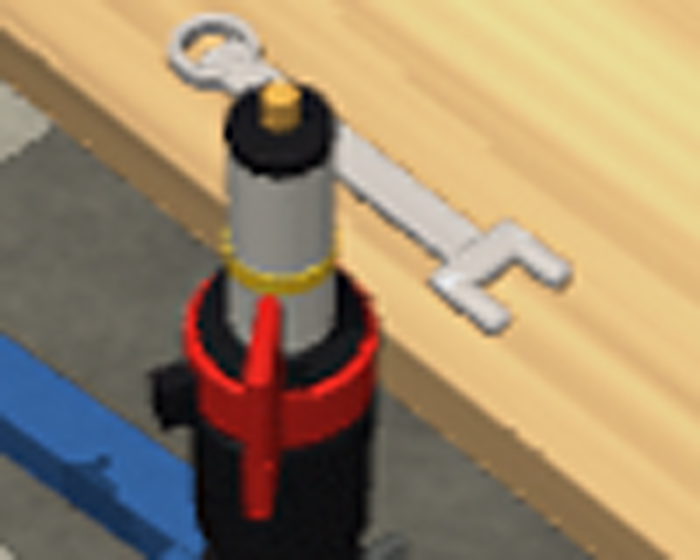

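View pics/c2.png

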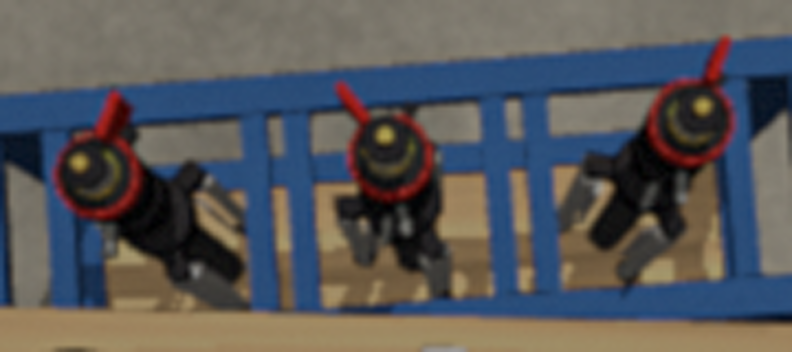

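```bash
python3 - <<'E'
from h import *
S=lambda x,y:(270+(x+.5)/7-.5,170+(y+.5)/7-.5)
T=lambda x,y:(220+(x+.5)/4.4-.5,160+(y+.5)/4.4-.5)
st,e=tri(S(281,90),T(386,159)); print("stud top",st,e)
w,e=tri(S(262,378),T(341,87)); print("wing outer top",w,e)
print("top: z130 centre from ring", onz("top",T(391,158),128))
ax=st[:2]
for z in (130,126,128):
  print("scene ring centre z",z,onz("scene",S(283,325),z))
d=w[:2]-ax; print("lever dist",np.hypot(*d),"ang",np.degrees(np.arctan2(d[1],d[0])), "wing by z164:",onz("top",T(341,87),164),onz("scene",S(262,378),164))
# mark: front of tube toward the camera
o=cam("scene")[2]; u=(o[:2]-ax)/np.linalg.norm(o[:2]-ax)
for z in range(145,180,3): 
  P=proj("scene",[*(ax+14*u),z]); print(z,(P+.5-[270,170])*7)
for z in (207,217,222): print("stud",z,(proj("scene",[*ax,z])+.5-[270,170])*7)
for z,n in((130,'rim'),):
  for rr in (23.5,-23.5): print((proj("scene",[*(ax+rr*u),z])+.5-[270,170])*7)
E
```

```text
stud top [547.0138596   42.81923117 208.1033388 ] 6.401139266295841
wing outer top [592.53751056  76.07714662 162.36045827] 3.4614912912926625
top: z130 centre from ring [555.60530711  44.80321064 128.        ]
scene ring centre z 130 [557.85889122  49.9934708  130.        ]
scene ring centre z 126 [555.63720088  47.67005247 126.        ]
scene ring centre z 128 [556.74804605  48.83176163 128.        ]
lever dist 56.378113991728746 ang 36.150498733814416 wing by z164: [593.45063712  74.70987031 164.        ] [592.30949746  78.35280275 164.        ]
145 [294.01515289 293.74827678]
148 [294.0206416  286.51844537]
151 [294.02617516 279.2482425 ]
154 [294.03175406 271.93733695]
157 [294.0373788  264.58539396]
160 [294.04304987 257.19207518]
163 [294.0487678  249.75703863]
166 [294.05453308 242.27993862]
169 [294.06034626 234.76042578]
172 [294.06620786 227.19814691]
175 [294.07211841 219.592745  ]
178 [294.07807848 211.94385916]
stud 207 [294.17150611  94.57872107]
stud 217 [294.19383749  67.19641101]
stud 222 [294.20524434  53.30429989]
[293.96757311 357.21753658]
[294.06939938 223.08896824]
```

>>> {"api": "move_arm", "payload": {"motion": [{"tx": -0.042,"ty": -0.038,"tz": -0.01,"claw": 1},{"tx": -0.084,"ty": -0.076,"tz": -0.02,"claw": 1},{"tx": -0.126,"ty": -0.114,"tz": -0.03,"claw": 1},{"tx": -0.168,"ty": -0.152,"tz": -0.04,"claw": 1},{"tx": -0.21,"ty": -0.19,"tz": -0.05,"claw": 1}]}}

```text
invalid input
```

>>> {"api": "move_arm", "payload": {"motion": [{"tx": -0.043,"ty": -0.04},{"tx": -0.086,"ty": -0.08},{"tx": -0.129,"ty": -0.12},{"tx": -0.172,"ty": -0.16},{"tx": -0.215,"ty": -0.2}]}}

```text
invalid input
```

>>> {"api": "move_arm", "payload": {"motion": [{"tx": -0.027,"ty": -0.024,"yaw": -9},{"tx": -0.053,"ty": -0.048,"yaw": -18},{"tx": -0.053,"ty": -0.048,"yaw": -18},{"tx": -0.053,"ty": -0.048,"yaw": -18}]}}

```text
invalid input
```

```bash
python3 - <<'E'
from h import *
s=r.sense(); print(s["clock"],s["position"],s["joints"],s["contact_force"]); M=R.from_quat(s["tool_rot"]).as_matrix(); print(M.round(3))
a=optics.read_camera("scene"); b=optics.read_camera("top"); cv2.imwrite("pics/s1.png",a); cv2.imwrite("pics/t1.png",b)
u,v=map(int,proj("scene",[555,46,180])); A=cv2.resize(a[v-50:v+50,u-50:u+50],None,fx=6,fy=6,interpolation=cv2.INTER_CUBIC); print("scene crop",u-50,v-50)
cv2.imwrite("pics/c3.png",A)
ax=np.array([555.5,46]); o=cam("scene")[2]; w=(o[:2]-ax)/np.linalg.norm(o[:2]-ax)
f=lambda z,q:((proj("scene",[*(ax+q*w),z])+.5-[270,170])*7).round(1)
print("rim front/back/stud/capbottom",f(130,23.5),f(130,-23.5),f(217,0),f(199,14.5))
for z in range(150,180,3): print(z,f(z,14))
E
```

```text
0.1 [319.61962313 650.28735714 239.83748947] [-1.1906845   0.60006256 -0.00253841  1.60003951  0.00179042  0.94292315
 -0.07979567] [ 0.12350635 -0.47235205  1.4432848 ]
[[-0.897  0.441 -0.001]
 [ 0.441  0.897 -0.001]
 [-0.    -0.001 -1.   ]]
scene crop 259 146
rim front/back/stud/capbottom [279.9 381.6] [279.2 245.7] [278.5  91.1] [278.9 183.1]
150 [279.5 305.8]
153 [279.5 298.6]
156 [279.4 291.2]
159 [279.4 283.9]
162 [279.4 276.5]
165 [279.3 269. ]
168 [279.3 261.5]
171 [279.3 254. ]
174 [279.2 246.4]
177 [279.2 238.8]
```

View pics/c3.png

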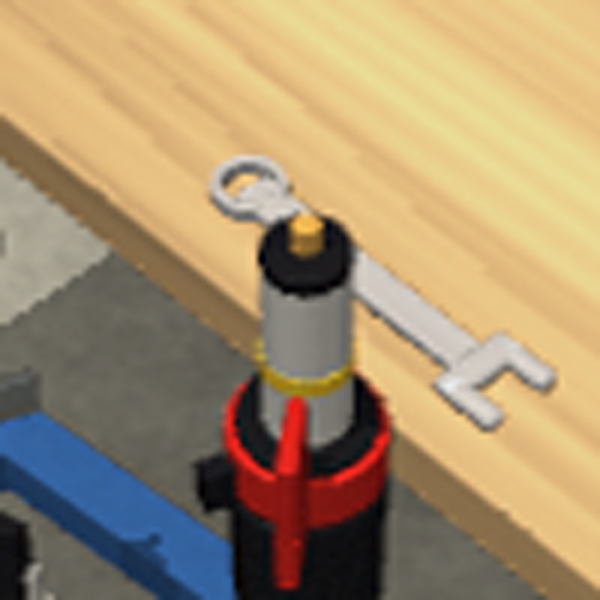

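The picture is unchanged, since the moves were refused. The axis estimate (555.5, 46) fits the stud and rim, and the mark is at z≈156, 26 mm above the rim. Next I'll retry with every key in each row.

>>> {"api": "move_arm", "payload": {"motion": [{"claw": 1,"tx": -0.042,"ty": -0.038,"tz": -0.01,"yaw": 0},{"claw": 1,"tx": -0.084,"ty": -0.076,"tz": -0.02,"yaw": 0},{"claw": 1,"tx": -0.126,"ty": -0.114,"tz": -0.03,"yaw": 0},{"claw": 1,"tx": -0.168,"ty": -0.152,"tz": -0.04,"yaw": 0},{"claw": 1,"tx": -0.21,"ty": -0.19,"tz": -0.05,"yaw": 0}]}}

```text
clock: 0.82
position: [425.0, 385.7, 291.0]
tool_rot: [0.226, 0.974, -0.0, 0.0]
contact_force: [1.6, 0.1, 0.5]
grip_width: 92.9
grip_force: 0.0
```

>>> {"api": "move_arm", "payload": {"motion": [{"claw": 1,"tx": -0.043,"ty": -0.04,"tz": 0,"yaw": 0},{"claw": 1,"tx": -0.086,"ty": -0.08,"tz": 0,"yaw": 0},{"claw": 1,"tx": -0.129,"ty": -0.12,"tz": 0,"yaw": 0},{"claw": 1,"tx": -0.172,"ty": -0.16,"tz": 0,"yaw": 0},{"claw": 1,"tx": -0.215,"ty": -0.2,"tz": 0,"yaw": 0}]}}

```text
clock: 1.45
position: [529.6, 111.4, 290.8]
tool_rot: [0.226, 0.974, 0.0, 0.0]
contact_force: [1.0, -0.2, 0.6]
grip_width: 92.7
grip_force: 0.0
```

>>> {"api": "move_arm", "payload": {"motion": [{"claw": 1,"tx": -0.027,"ty": -0.024,"tz": 0,"yaw": -9},{"claw": 1,"tx": -0.053,"ty": -0.048,"tz": 0,"yaw": -18},{"claw": 1,"tx": -0.053,"ty": -0.048,"tz": 0,"yaw": -18},{"claw": 1,"tx": -0.053,"ty": -0.048,"tz": 0,"yaw": -18}]}}

```text
clock: 1.95
position: [555.4, 47.2, 290.5]
tool_rot: [0.072, 0.997, 0.0, -0.0]
contact_force: [-0.5, -0.8, 0.0]
grip_width: 92.7
grip_force: 0.0
```

```bash
python3 - <<'E'
from h import *
s=r.sense(); print(s["clock"],s["position"],s["joints"],s["contact_force"]); M=R.from_quat(s["tool_rot"]).as_matrix(); print(M.round(3))
a=optics.read_camera("scene"); cv2.imwrite("pics/s1.png",a)
cv2.imwrite("pics/c4.png",cv2.resize(a[110:250,230:390],None,fx=4,fy=4,interpolation=cv2.INTER_CUBIC))
P=s["position"]
for n,q in(("tip+y",[0,55,22]),("tip-y",[0,-55,22])): print(n,(proj("scene",P+M@q)+.5-[230,110])*4)
E
```

```text
1.95 [555.36557753  47.24220243 290.5480908 ] [-0.20281996  0.34125913  0.02199182  1.93150139 -0.01024217  0.86912727
  1.25099792] [-4.99019699e-01 -7.96867114e-01  6.44050252e-05]
[[-0.99   0.144 -0.   ]
 [ 0.144  0.99   0.   ]
 [ 0.     0.    -1.   ]]
tip+y [402.10585129 286.8758687 ]
tip-y [246.28189567 134.82251466]
```

View pics/c4.png

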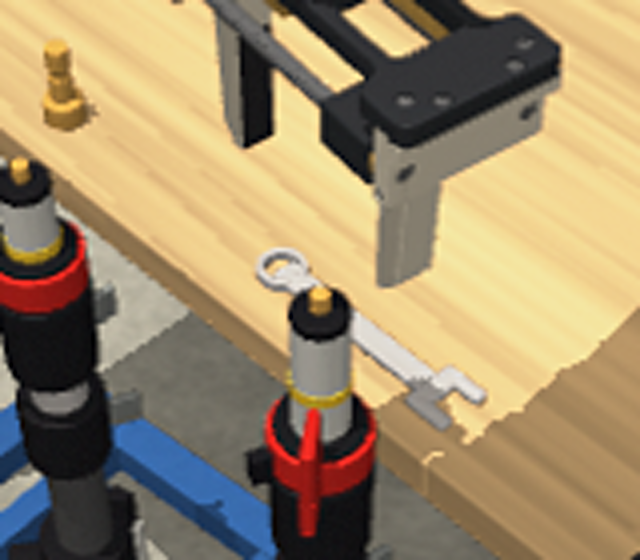

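The fingertip shows at (400,285), against a projected (402,287), so the calibration agrees. The tube stands centred below the hand, so I'll descend and grip.

>>> {"api": "move_arm", "payload": {"motion": [{"claw": 1,"tx": 0,"ty": 0,"tz": 0.04,"yaw": 0},{"claw": 1,"tx": 0,"ty": 0,"tz": 0.08,"yaw": 0},{"claw": 1,"tx": 0,"ty": 0,"tz": 0.105,"yaw": 0},{"claw": 1,"tx": 0,"ty": 0,"tz": 0.105,"yaw": 0},{"claw": 1,"tx": 0,"ty": 0,"tz": 0.105,"yaw": 0}]}}

```text
clock: 2.62
position: [555.9, 47.6, 186.5]
tool_rot: [0.071, 0.997, 0.0, 0.0]
contact_force: [0.0, 0.1, -1.0]
grip_width: 92.8
grip_force: 0.0
```

>>> {"api": "move_arm", "payload": {"motion": [{"claw": 0.4,"tx": 0,"ty": 0,"tz": 0,"yaw": 0},{"claw": 0.4,"tx": 0,"ty": 0,"tz": 0,"yaw": 0},{"claw": 0.4,"tx": 0,"ty": 0,"tz": 0,"yaw": 0},{"claw": 0.4,"tx": 0,"ty": 0,"tz": 0,"yaw": 0},{"claw": 0.4,"tx": 0,"ty": 0,"tz": 0,"yaw": 0}], "squeeze": 15}}

```text
clock: 3.25
position: [555.6, 46.7, 185.7]
tool_rot: [0.071, 0.997, -0.0, 0.0]
contact_force: [0.6, -0.1, -0.2]
grip_width: 47.6
grip_force: 0.0
```

```bash
python3 - <<'E'
from h import *
s=r.sense(); print(s["clock"],s["position"],s["grip_width"],s["contact_force"])
a=optics.read_camera("scene"); b=optics.read_camera("top")
cv2.imwrite("pics/c5.png",np.hstack([cv2.resize(a[160:250,260:360],(600,540),interpolation=cv2.INTER_CUBIC)]))
P=s["position"]; M=R.from_quat(s["tool_rot"]).as_matrix()
g=lambda p:((proj("scene",p)+.5-[260,160])*6).round(1)
print("tcp",g(P),"+y tip",g(P+M@[0,19+9,22]),"-y tip",g(P+M@[0,-28,22]))
E
```

```text
3.25 [555.60383311  46.68858584 185.67097747] 47.560297482789636 [ 0.5534807  -0.05014159 -0.17227922]
tcp [300.4 211.5] +y tip [355.3 317.3] -y tip [247.9 203.7]
```

View pics/c5.png

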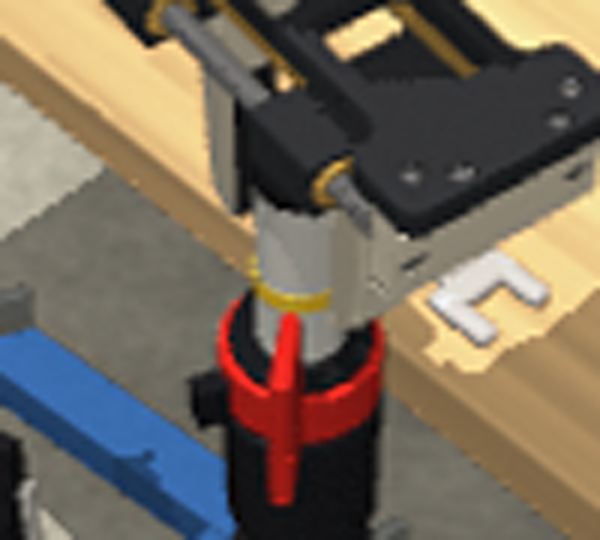

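The open fingers straddle the tube, which spans x 255 to 331 in the crop. The yellow band's lower edge is at (293,312). Now I'll close the grip.

>>> {"api": "move_arm", "payload": {"motion": [{"claw": 0.2,"tx": 0,"ty": 0,"tz": 0,"yaw": 0},{"claw": 0.2,"tx": 0,"ty": 0,"tz": 0,"yaw": 0},{"claw": 0.2,"tx": 0,"ty": 0,"tz": 0,"yaw": 0},{"claw": 0.2,"tx": 0,"ty": 0,"tz": 0,"yaw": 0}], "squeeze": 30}}

```text
clock: 3.85
position: [555.7, 47.1, 185.6]
tool_rot: [0.071, 0.997, 0.0, 0.0]
contact_force: [-0.1, 2.1, -0.9]
grip_width: 28.1
grip_force: 30.0
```

>>> {"api": "move_arm", "payload": {"motion": [{"claw": 0.2,"tx": 0,"ty": 0,"tz": 0.008,"yaw": 0},{"claw": 0.2,"tx": 0,"ty": 0,"tz": 0.016,"yaw": 0},{"claw": 0.2,"tx": 0,"ty": 0,"tz": 0.024,"yaw": 0},{"claw": 0.2,"tx": 0,"ty": 0,"tz": 0.024,"yaw": 0},{"claw": 0.2,"tx": 0,"ty": 0,"tz": 0.024,"yaw": 0}], "squeeze": 40}}

```text
clock: 4.47
position: [555.7, 47.1, 161.7]
tool_rot: [0.071, 0.997, 0.0, 0.0]
contact_force: [-0.8, 5.5, 4.5]
grip_width: 27.7
grip_force: 40.0
```

```bash
python3 - <<'E'
from h import *
s=r.sense(); print(s["clock"],s["position"],s["grip_width"],s["contact_force"],s["moment"])
a=np.mean([optics.read_camera("scene").astype(float) for _ in range(4)],0).astype(np.uint8)
cv2.imwrite("pics/c6.png",cv2.resize(a[192:242,285:335],(600,600),interpolation=cv2.INTER_CUBIC))
ax=np.array([555.5,46]); o=cam("scene")[2]; w=(o[:2]-ax)/np.linalg.norm(o[:2]-ax)
f=lambda z,q:((proj("scene",[*(ax+q*w),z])+.5-[285,192])*12).round(1)
for z in (128,130,132,134,137,139): print(z,f(z,14),f(z,0))
print("rim f/b",f(130,23.5),f(130,-23.5),"ring126",f(126,26.5))
E
```

```text
4.475 [555.69277173  47.0569188  161.66147867] 27.681098726802333 [-0.77378482  5.50585012  4.4794391 ] [ 1.04184124  0.19050179 -0.03499034]
128 [299.6 349.7] [299.2 279.6]
130 [299.5 341.7] [299.2 271.6]
132 [299.5 333.7] [299.2 263.5]
134 [299.5 325.7] [299.1 255.4]
137 [299.4 313.5] [299.1 243.3]
139 [299.4 305.4] [299.  235.1]
rim f/b [299.8 390.2] [298.6 157.3] ring126 [299.9 421.5]
```

View pics/c6.png

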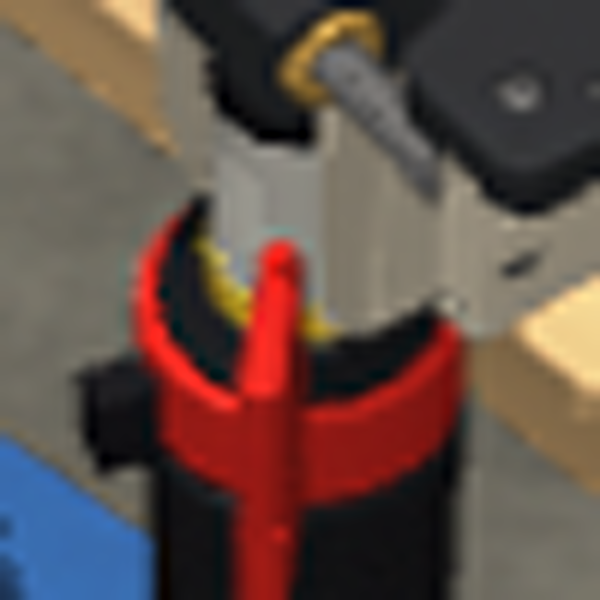

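The lever is still open. The yellow band's lower edge is near (310,338) in the crop, meeting the black rim. I'll compare intensity profiles before and after pressing to get its exact height.

```bash
python3 - <<'E'
from h import *
a0=np.mean([cv2.imread(f"pics/{n}.png").astype(float) for n in("scene0","s1")],0)
a=np.mean([optics.read_camera("scene").astype(float) for _ in range(3)],0)
for u in (303,304,308,310,311):
  for nm,im,v0,v1 in(("rest",a0,204,216),("now",a,209,224)):
    p=im[v0:v1,u]; print(u,nm,v0,"R-B",(p[:,2]-p[:,0]).round().astype(int),"G",p[:,1].round().astype(int))
E
```

```text
303 rest 204 R-B [  2  40  40 108 136  93  17   8  10  10  10  10] G [128 147 121 136 128 126 127 133 133 132 132 142]
303 now 209 R-B [ 10   9   8   4  85  84 117 111  83  16  -7  -6  -7 -11 -23] G [140 138 137 136 180 156 145 111  93  44  30  31  32  35  22]
304 rest 204 R-B [  9   6   3  58 124 144  71   8   8   8   8   8] G [136 136 136 155 140 130 122 132 138 138 139 140]
304 now 209 R-B [ 10  11  10   7   4   0  56 121 141  87   3 -11  19  47  63] G [146 144 144 144 144 145 162 150 141 101  45  29  30  31  33]
308 rest 204 R-B [ 11  12  11  10   1 122 134 138 193 208 204 202] G [141 141 142 141 141 181 136 138  53  32  36  38]
308 now 209 R-B [ 10   9   2 180 211 147 200 206 202 197 191 183 187 182 175] G [137 138 143  55  33  23  35  40  38  38  37  34  36  34  33]
310 rest 204 R-B [ 10  10  10  10   3  86 128 138  36  38  34  28] G [136 136 136 137 136 160 131 130 134 104  84  83]
310 now 209 R-B [  9   9   7   3  34  38  31  25  60 108 117  51  42  47  47] G [138 138 139 143 107  89  89  88  94  88  90  51  24  19  19]
311 rest 204 R-B [ 10  10  10   8   2  92 125 136  30   5   5   6] G [134 134 134 134 132 158 125 122 131 136 134 135]
311 now 209 R-B [ 13  13  13  11  10   9   9   6  62  88 135  34  -4  -8  -7] G [133 133 133 135 136 137 139 138 145 144 145  90  37  21  21]
```

The gap under the band is about 0.7 mm. I'll press that out, then turn clockwise.

>>> {"api": "move_arm", "payload": {"motion": [{"claw": 0.2,"tx": 0,"ty": 0.001,"tz": 0.0007,"yaw": 0},{"claw": 0.2,"tx": 0,"ty": 0.001,"tz": 0.0007,"yaw": 0},{"claw": 0.2,"tx": 0,"ty": 0.001,"tz": 0.0007,"yaw": 0},{"claw": 0.2,"tx": 0,"ty": 0.001,"tz": 0.0007,"yaw": 0}]}}

```text
clock: 5.32
position: [555.7, 47.1, 161.1]
tool_rot: [0.072, 0.997, -0.0, 0.0]
contact_force: [-1.1, 1.1, 4.5]
grip_width: 27.7
grip_force: 40.0
```

>>> {"api": "move_arm", "payload": {"motion": [{"claw": 0.2,"tx": 0,"ty": 0,"tz": 0,"yaw": 5},{"claw": 0.2,"tx": 0,"ty": 0,"tz": 0,"yaw": 10},{"claw": 0.2,"tx": 0,"ty": 0,"tz": 0,"yaw": 15},{"claw": 0.2,"tx": 0,"ty": 0,"tz": 0,"yaw": 20},{"claw": 0.2,"tx": 0,"ty": 0,"tz": 0,"yaw": 25}]}}

```text
clock: 5.95
position: [555.9, 47.8, 161.1]
tool_rot: [0.287, 0.958, 0.0, 0.0]
contact_force: [0.4, 4.2, 3.4]
grip_width: 27.9
grip_force: 41.1
```

```bash
python3 - <<'E'
from h import *
s=r.sense(); print(s["clock"],s["position"],s["grip_width"],s["contact_force"],s["moment"])
M=R.from_quat(s["tool_rot"]).as_matrix();print(np.degrees(np.arctan2(M[1,1],M[0,1])))
E
```

```text
5.95 [555.88201632  47.84946893 161.12663712] 27.89410268171015 [0.39671162 4.23297406 3.43359243] [0.85130836 0.13377608 0.18976119]
56.68467653313955
```

>>> {"api": "move_arm", "payload": {"motion": [{"claw": 0.2,"tx": 0,"ty": 0,"tz": 0,"yaw": 5},{"claw": 0.2,"tx": 0,"ty": 0,"tz": 0,"yaw": 10},{"claw": 0.2,"tx": 0,"ty": 0,"tz": 0,"yaw": 15},{"claw": 0.2,"tx": 0,"ty": 0,"tz": 0,"yaw": 20},{"claw": 0.2,"tx": 0,"ty": 0,"tz": 0,"yaw": 25}]}}

```text
clock: 6.58
position: [556.5, 48.3, 161.2]
tool_rot: [0.487, 0.873, 0.001, 0.0]
contact_force: [1.5, 3.8, 2.1]
grip_width: 28.1
grip_force: 41.2
```

```bash
python3 - <<'E'
from h import *
s=r.sense(); print(s["clock"],s["position"],s["grip_width"],s["contact_force"],s["moment"])
M=R.from_quat(s["tool_rot"]).as_matrix();print(np.degrees(np.arctan2(M[1,1],M[0,1])))
a=np.mean([optics.read_camera("scene").astype(float) for _ in range(4)],0).astype(np.uint8)
cv2.imwrite("pics/c7.png",cv2.resize(a[192:242,285:335],(600,600),interpolation=cv2.INTER_CUBIC))
E
```

```text
6.575 [556.45575726  48.32470301 161.19920489] 28.126810189450104 [1.48749068 3.81773398 2.07539177] [ 1.08779273 -0.19190037  0.10421357]
31.70583967331659
```

View pics/c7.png

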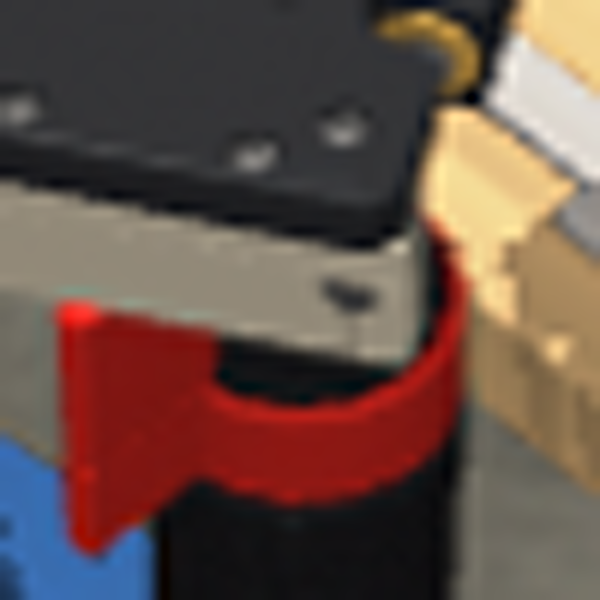

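The wing has followed the finger and its outer edge is now at (85,420). I'll continue in small steps until the moment rises at the stop.

>>> {"api": "move_arm", "payload": {"motion": [{"claw": 0.2,"tx": 0,"ty": 0,"tz": 0,"yaw": 3},{"claw": 0.2,"tx": 0,"ty": 0,"tz": 0,"yaw": 6},{"claw": 0.2,"tx": 0,"ty": 0,"tz": 0,"yaw": 6}]}}

```text
clock: 7.15
position: [556.6, 48.3, 161.2]
tool_rot: [0.53, 0.848, 0.001, 0.001]
contact_force: [3.0, 5.6, 2.7]
grip_width: 27.8
grip_force: 40.7
```

```bash
cat > st.py <<'E'
from h import *
s=r.sense(); print(s["clock"],s["position"],s["grip_width"],s["contact_force"],s["moment"])
M=R.from_quat(s["tool_rot"]).as_matrix();print(np.degrees(np.arctan2(M[1,1],M[0,1])))
E
python3 st.py
```

```text
7.15 [556.59697281  48.32766471 161.19241971] 27.817899941546607 [3.01330344 5.63474222 2.70970008] [ 1.10212614 -0.28655421  0.04911179]
25.939454886942407
```

>>> {"api": "move_arm", "payload": {"motion": [{"claw": 0.2,"tx": 0,"ty": 0,"tz": 0,"yaw": 2},{"claw": 0.2,"tx": 0,"ty": 0,"tz": 0,"yaw": 4},{"claw": 0.2,"tx": 0,"ty": 0,"tz": 0,"yaw": 4}]}}

```text
clock: 7.52
position: [556.7, 48.5, 161.2]
tool_rot: [0.559, 0.829, 0.001, 0.001]
contact_force: [2.9, 5.5, 2.7]
grip_width: 27.4
grip_force: 42.6
```

```bash
python3 st.py
```

```text
7.525 [556.69691052  48.50809478 161.2084354 ] 27.432668166258328 [2.89794044 5.52292694 2.66160857] [ 1.3457877  -0.37070048  0.23189415]
21.985243543120166
```

>>> {"api": "move_arm", "payload": {"motion": [{"claw": 0.2,"tx": 0,"ty": 0,"tz": 0,"yaw": 1.5},{"claw": 0.2,"tx": 0,"ty": 0,"tz": 0,"yaw": 3},{"claw": 0.2,"tx": 0,"ty": 0,"tz": 0,"yaw": 3}]}}

```text
clock: 7.9
position: [556.8, 48.9, 161.2]
tool_rot: [0.58, 0.814, 0.001, 0.0]
contact_force: [3.4, 5.6, 1.9]
grip_width: 27.7
grip_force: 46.9
```

```bash
python3 st.py;  python3 - <<'E'
from h import *
a=optics.read_camera("scene"); b=optics.read_camera("top")
cv2.imwrite("pics/s8.png",a)
cv2.imwrite("pics/c8.png",np.hstack([cv2.resize(a[190:250,265:335],(490,420),interpolation=cv2.INTER_CUBIC),cv2.resize(b[170:212,285:315],(300,420),interpolation=cv2.INTER_CUBIC)]))
ax=np.array([555.5,46])
for d in (0,-4,-8,-12,-16):
  t=np.radians(d); q=ax+50*np.array([np.cos(t),np.sin(t)])
  print(d,((proj("scene",[*q,164])+.5-[265,190])*7).round(1),((proj("top",[*q,164])+.5-[285,170])*10).round(1))
E
```

```text
7.9 [556.79344306  48.89298982 161.20785171] 27.70926558395372 [3.37684621 5.58759727 1.90264594] [ 1.81173385 -0.41248473  0.6202126 ]
19.05300885469806
0 [171.6 194.4] [235.6  55.9]
-4 [162.7 186.4] [248.8  56.6]
-8 [154.7 178. ] [261.9  58.2]
-12 [147.4 169.2] [274.8  60.7]
-16 [141.1 160. ] [287.5  64.1]
```

View pics/c8.png

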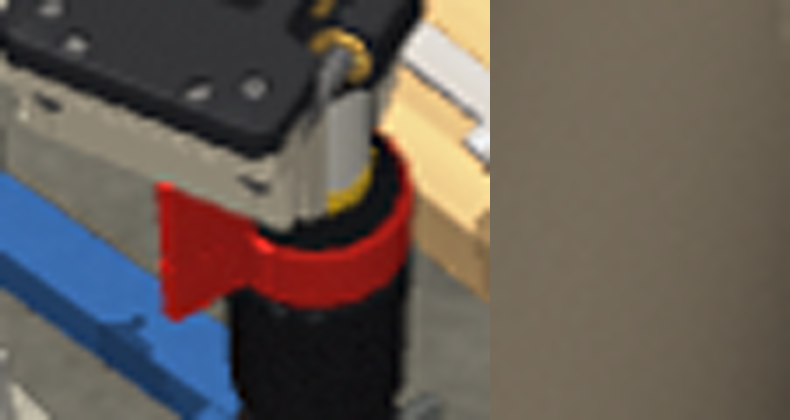

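The wing's outer top corner is at (162,185), about -5°. The moment jumped to 0.62 N m, so this is probably the stop, and I'll turn a little more to confirm. The band can be seen level with the rim at (350,200).

>>> {"api": "move_arm", "payload": {"motion": [{"claw": 0.2,"tx": 0,"ty": 0,"tz": 0,"yaw": 1.5},{"claw": 0.2,"tx": 0,"ty": 0,"tz": 0,"yaw": 3},{"claw": 0.2,"tx": 0,"ty": 0,"tz": 0,"yaw": 3}]}}

```text
clock: 8.38
position: [556.9, 49.3, 161.2]
tool_rot: [0.601, 0.799, 0.001, 0.0]
contact_force: [3.5, 7.0, 2.6]
grip_width: 28.0
grip_force: 52.5
```

```bash
python3 st.py;  python3 - <<'E'
from h import *
a0=cv2.imread("pics/s8.png").astype(int); a=np.mean([optics.read_camera("scene").astype(float) for _ in range(3)],0); cv2.imwrite("pics/s9.png",a)
for v in (218,222,228): print(v,"was",a0[v,284:293,2],"now",a[v,284:293,2].astype(int))
for u in (314,315,316): print(u,"R-B",(a[210:226,u,2]-a[210:226,u,0]).astype(int),"G",a[210:226,u,1].astype(int))
E
```

```text
8.375 [556.88765602  49.26609482 161.23035196] 28.021006498628225 [3.49353397 7.00146831 2.60826482] [ 2.40865267 -0.50801983  1.02047998]
16.11166658875405
218 was [109 109 110 123 155 146 136 136 136] now [109 109 113 129 152 138 136 135 138]
222 was [108 110 107 124 160 148 135 133 133] now [108 109 104 118 159 148 134 134 133]
228 was [ 64  78  98 132 175 172 138 138 132] now [ 65  78  98 123 160 179 155 134 137]
314 R-B [ 10  10  10  10   8   5  18 128 136  64   3  -4  -2  -4 -13  97] G [134 133 133 135 133 133 135 135 128  73  22  18  19  19  17  24]
315 R-B [  9   9   9   7   5  23  84 123 117  36  -2  -4  -2  -7  25 150] G [129 129 128 128 128 133 134 121 114  49  20  20  19  21  19  30]
316 R-B [  9   7   6  16  30  92 122 108  53   2  -4  -3  -4 -12 100 152] G [121 121 119 122 127 138 119 104  63  22  19  19  20  17  25  29][ WARN:0@4.168] global loadsave.cpp:1063 imwrite_ Unsupported depth image for selected encoder is fallbacked to CV_8U.
```

The wing stayed put while the moment rose to 1.0 N m, so the lever is home. The band still meets the black rim. I'll ease the turn slightly, hold, and check.

>>> {"api": "move_arm", "payload": {"motion": [{"claw": 0.2,"tx": 0,"ty": 0,"tz": 0,"yaw": -3},{"claw": 0.2,"tx": 0,"ty": 0,"tz": 0,"yaw": -3},{"claw": 0.2,"tx": 0,"ty": 0,"tz": 0,"yaw": -3},{"claw": 0.2,"tx": 0,"ty": 0,"tz": 0,"yaw": -3}]}}

```text
clock: 9.02
position: [556.8, 48.9, 161.2]
tool_rot: [0.58, 0.814, 0.001, 0.0]
contact_force: [3.6, 6.9, 2.2]
grip_width: 27.8
grip_force: 46.3
```

```bash
python3 st.py;  python3 - <<'E'
from h import *
a=np.mean([optics.read_camera("scene").astype(float) for _ in range(3)],0).astype(np.uint8)
cv2.imwrite("pics/c10.png",cv2.resize(a[192:242,280:330],(600,600),interpolation=cv2.INTER_CUBIC))
ax=np.array([555.5,46]); o=cam("scene")[2]; w=(o[:2]-ax)/np.linalg.norm(o[:2]-ax); p=np.array([-w[1],w[0]])
for t in (20,40,60):
  c=np.radians(t)
  for z in (130,132): print(t,z,*[((proj("scene",[*(ax+14*(w*np.cos(c)+s*p*np.sin(c))),z])+.5-[280,192])*12).round(1) for s in(1,-1)])
E
```

```text
9.025 [556.77874806  48.88445587 161.23869808] 27.836608829121648 [3.56044288 6.92927981 2.17996773] [ 1.91447179 -0.38593672  0.58563603]
19.062919663517043
20 130 [390.4 337.3] [328.7 337.6]
20 132 [390.4 329.2] [328.6 329.6]
40 130 [417.3 324.8] [301.6 325.5]
40 132 [417.4 316.8] [301.5 317.5]
60 130 [437.1 306. ] [281.6 306.9]
60 132 [437.2 298. ] [281.5 298.8]
```

View pics/c10.png

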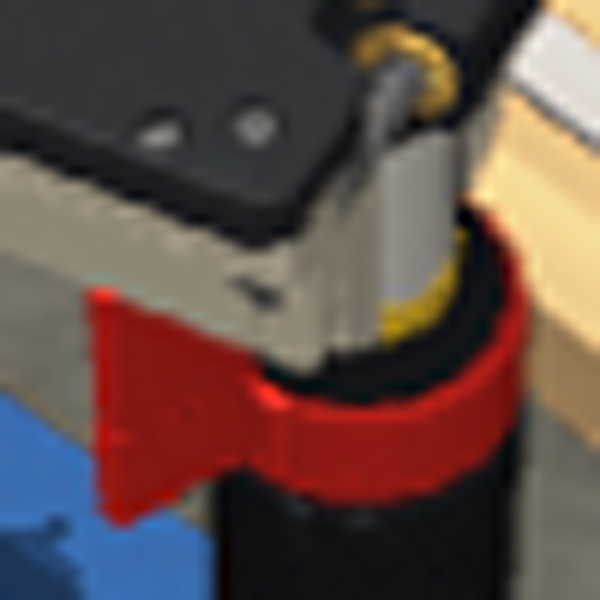

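The band's lower edge is on the rim at (390,342), the wing is home at (95,295), and the tube is still gripped. I'll hand it in.

```bash
python3 -c "
from rig import sign_off
print(sign_off())"
```

```text
the job is handed in; nothing more can be done
None
```

I pressed the unlocked (middle) stand's tube to its mark, level with the rim to within about 1 mm in the last picture. With the tube held there, I turned the red lever clockwise onto its stop, kept the grip, left the bench items alone and handed the job in at about 9 s.

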